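# Work the bait press through its full stroke

### The job

The angler's bait press has stood in the deck locker all winter and its spring needs working free. Take the flat-footed tamper from its round cork mat and, holding it upright, press the sprung plate in the bait press straight down until it is fully home, keeping it there for a second. Then let the plate spring back up and stand the tamper upright on its cork mat again, its whole foot on the mat, and let go.

Things in the scene. Friction and masses are not known exactly. Their poses are not given: they have to be found in the camera images.
- tamper: Bait tamper, 118 mm tall, about 0.15 kg, on the cork mat: flat round aluminium foot, 56 mm diameter, 14 mm thick; above it a straight round wooden handle, 32 mm diameter, 14 to 118 mm up, held in any yaw; held 85 mm up, fingers clear the press rim. Origin: centre of the foot's underside, z up the handle. Not the wooden club with no disc foot on the bare shelf.
- press: Bait press, fixed: upright steel cup on a round dark base 112 mm wide. Cup 92 mm outside, 84 mm inside diameter, open rim 66 mm above the shelf; in it a flat 80 mm aluminium plate with a ring mark, its top 54 mm above the shelf when up, 34 mm when home. Origin: on the cup's axis at shelf level, z up. Not the similar pot without wide base, which is empty.
- press_plate (a joint): The press's sprung plate: travel straight down in m, 0 = fully up, 0.020 = fully home against its hard stop. The spring pushes back with about 4 N at the top and 9 N at the bottom and returns the plate when let go; the weight of the tamper does not push it home.
- mat: Round cork mat fixed to the shelf, 104 mm in diameter and 6 mm thick, on which the tamper stands at the start. Origin at the centre of its underside, at shelf level (top 6 mm above the origin), z up.

How it is judged:
By the outcome, as a careful person would: the job done as asked, in the order asked, and still so for the second after the job is handed in, with the robot touching nothing.
It also fails if it takes over 43 s, if anything falls off the work surface, if the arm or the gripper's body presses on something with over 40 N, if the wrist force passes 120 N, or if a joint passes its speed limit or range.

### The arm

A 6-joint arm with a two-finger parallel gripper is mounted at the origin on the work surface. World frame = base frame: x ahead of the robot, y to its left, z up, the work surface at z = 0. Lengths are in m, angles in rad, forces in N, time in s.
With the tool pointing down it reaches from about 0.375 to 0.825 m from the base axis. Payload 5.5 kg.
Tool frame: the origin (TCP) lies midway between the tips of the shut fingers; the grasp point (between the pads) lies 19 mm behind it; z points along the fingers, y is the line along which they close (so a half turn about z gives the same grasp; the last joint's range is limited). The gripper opens to 85 mm and grips with 20 to 120 N. Pads are 22 mm wide; open, the fingers measure 114 mm over their backs; the gripper's body (76 mm by 85 mm) begins 54 mm behind the grasp point. The pads swing forward as they close: fully open they stand 13 mm farther back than shut.
Start: joints at [1.264, 0.314, -0.047, 1.21, 0, 1.571], TCP at [0.181, 0.572, 0.21] pointing down, gripper open.
Joint ranges: [-2.67, 2.67], [-0.69, 1.73], [-1.03, 1.25], [-2.08, 2.16], [-1.42, 1.45], [-3.14, 3.14]. Speed limits (rad/s): [2.39, 2.39, 3.01, 3.14, 3.14, 3.14].

### API

Orientations are given as a rotation vector (axis times angle).
In Python, from bench import arm, jaws, solver, monitor, camera, camera_params, order gives the robot as it stands. Calls block until the motion is done:
- arm.goto(position, orientation): joint-space move of the TCP to a pose.
- arm.move_straight(position, rotation=None, vel=0.15): straight line of the TCP; rotation=None keeps the orientation; vel is the mean speed in m/s.
- arm.movej(angles): joint-space move.
- jaws.command_gripper(opening, effort=None): opening from 0.0 (shut) to 1.0 (fully open); effort is the grip in N (None keeps the last); returns when the fingers have stopped.
- arm.dwell(seconds).
- solver.solve_ik(position, orientation): joint angles nearest the present ones, or None.
- monitor.read_state(): the state.
- camera(name): name is "scene" or "top" or "wrist"; returns (picture, depth): 480x640x3 uint8, blue, green, red; 480x640 float32, m along the optical axis (not along the pixel's ray), 0 where there is no reading.
- camera_params(name): a dict with "fx", "fy", "cx", "cy" (pixels), "extrinsics" (4x4, takes a point from world to camera coordinates). Camera axes: x right, y down, z forward; pixel columns grow to the right and rows downward; lengths in m; the calibration is good to about 2 mm. A picture is of the moment at which its call begins: read the wrist's pose just before it. camera_params takes no time and is no camera call; for the wrist camera it gives the pose at the moment of the call.
A pose or a line that the arm cannot do raises arm.IKError and nothing moves.
- order.sign_off(): hands the job in; it is judged then, once.
The state is a dict: "t": time; "joints": joint angles; "qd": joint speeds; "joint_efforts": joint torques, N m; "position": TCP position; "eef_rot": TCP orientation; "wrist_force": force on the tool from outside, world axes, zero at the start; "torque": the same for the moment, N m; "gripper_width": opening from 0.0 (shut) to 1.0 (fully open); "gripper_force": force on a finger pad.
Only numpy, scipy, OpenCV 4.12 (cv2) and the standard library are available. Lean on these libraries where they do the work, as an engineer would, in place of code of your own. Each camera call takes 0.05 s, during which the arm holds its last target. There are 200 camera calls.

## Working session

There is one attempt and no reset: what is moved stays moved. The work goes in short steps, each a Python script; the robot and the scene stay as the last script left them, time stands still between calls to the robot, and variables do not carry over. Pictures are saved under pics/ and viewed, at most 10 in all, crops included, and the job is handed in when it is done.

```bash
mkdir -p pics; python3 - <<'E'
from bench import *
import cv2,numpy as np
for n in ("scene","top"):
    im,d=camera(n); cv2.imwrite(f"pics/{n}0.png",im); np.save(f"{n}0.npy",d)
    p=camera_params(n); print(n,p)
s=monitor.read_state(); print(s)
E
```

```text
scene {'fx': 531.0778791673895, 'fy': 531.0778791673895, 'cx': 324.243661136218, 'cy': 235.99663706357848, 'extrinsics': array([[-0.53674099,  0.84369595,  0.00928736,  0.31010479],
       [ 0.6118312 ,  0.3967662 , -0.68428003, -0.26619181],
       [-0.5810092 , -0.36159884, -0.72916019,  1.33508963],
       [ 0.        ,  0.        ,  0.        ,  1.        ]])}
top {'fx': 563.405683866578, 'fy': 563.405683866578, 'cx': 315.3408536317306, 'cy': 244.43107182557742, 'extrinsics': array([[ 0.04305349, -0.99906231, -0.0045719 , -0.03099438],
       [-0.97462248, -0.0409932 , -0.22006948,  0.545857  ],
       [ 0.21967571,  0.01393063, -0.97547349,  0.96081613],
       [ 0.        ,  0.        ,  0.        ,  1.        ]])}
{'t': 0.1, 'joints': array([ 1.26401162e+00,  3.14136224e-01, -4.79816489e-02,  1.21020768e+00,
       -1.18728425e-05,  1.57078961e+00]), 'qd': array([-0.00185534, -0.00086287,  0.00373521, -0.00137182,  0.0005858 ,
       -0.00150612]), 'joint_efforts': array([-1.01789134e-03, -5.40765524e+01,  3.40540695e+01,  1.12300416e-02,
       -6.44050488e-05, -1.07858853e-06]), 'position': array([0.18103279, 0.57145344, 0.20953113]), 'eef_rot': array([-4.79964251e-01, -3.10448687e+00,  2.37658552e-03]), 'wrist_force': array([-0.76780104,  0.04525194, -0.9321538 ]), 'torque': array([ 0.04524421,  0.00487907, -0.01465416]), 'gripper_force': 0.0, 'gripper_width': 0.9971208359212994}
```

View pics/scene0.png

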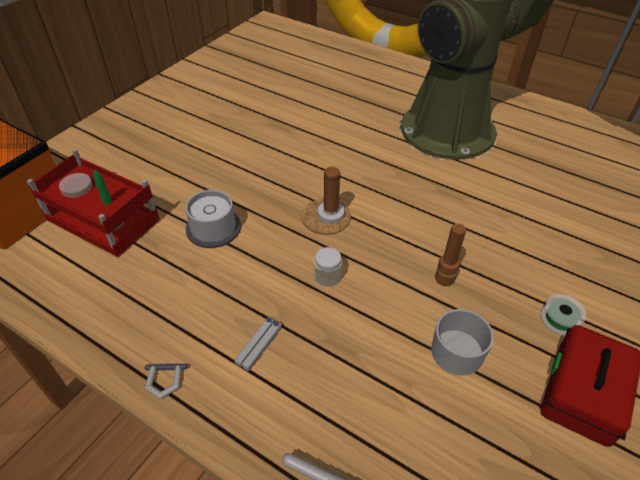

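View pics/top0.png

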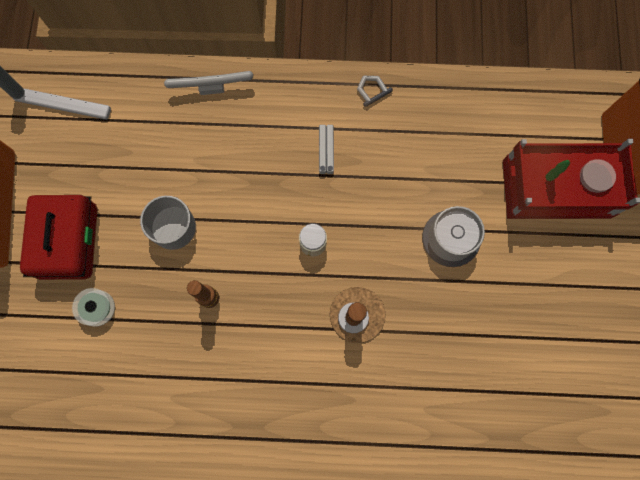

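The scene view shows the tamper (handle top ~(332,173)) on its mat (327,214), and the press, with wide base and ring mark, at (210,210). In the top view the tamper's handle top is ~(356,313), its mat (358,315) and the press ring (458,232). The decoys are the club (205,293) and the pot (168,222), both in the top view.

```bash
cat > h.py <<'E'
from bench import *
import cv2,numpy as np
def cloud(d,p):
    v,u=np.mgrid[:480,:640]
    P=np.stack([(u-p["cx"])/p["fx"]*d,(v-p["cy"])/p["fy"]*d,d],-1)
    E=p["extrinsics"]; return (P-E[:3,3])@E[:3,:3]
def tri(*obs):  # (params,(u,v))
    A=[];b=[]
    for p,(u,v) in obs:
        E=p["extrinsics"]; r=E[:3,:3].T@np.array([(u-p["cx"])/p["fx"],(v-p["cy"])/p["fy"],1]); r/=np.linalg.norm(r)
        c=-E[:3,:3].T@E[:3,3]; M=np.eye(3)-np.outer(r,r); A.append(M); b.append(M@c)
    x=np.linalg.solve(sum(A),sum(b)); return x,[np.linalg.norm(M@x-bb) for M,bb in zip(A,b)]
def circ(P):
    c,r=cv2.minEnclosingCircle(P[:,:2].astype(np.float32)); return np.round(c,4),round(r,4)
E
python3 - <<'E'
from h import *
S=cv2.imread("pics/scene0.png");T=cv2.imread("pics/top0.png")
def c(im,u,v): return cv2.resize(im[v-35:v+35,u-45:u+45],(400,300),interpolation=cv2.INTER_CUBIC)[:,:400]
cv2.imwrite("pics/crop.png",np.vstack([np.hstack([c(S,330,200),c(S,212,215)]),np.hstack([c(T,356,315),c(T,455,236)])]))
for n in("scene","top"):
    d=np.load(n+"0.npy"); W=cloud(d,camera_params(n))
    for nm,(u,v),bands in(("tamper",(330,200) if n=="scene" else(356,315),[(.003,.009),(.017,.023),(.115,.13)]),("press",(212,215) if n=="scene" else(455,236),[(.004,.03),(.05,.058),(.062,.07)])):
        P=W[v-35:v+35,u-45:u+45].reshape(-1,3); z=P[:,2]
        print(n,nm,"hist",np.histogram(z,np.arange(-.005,.135,.005))[0])
        for a,b in bands:
            Q=P[(z>a)&(z<b)]
            if len(Q)>3: print(" ",a,b,len(Q),circ(Q),"mean",Q.mean(0).round(4))
E
```

```text
scene tamper hist [ 539 3807  866   95   74  192   28   27   23   27   24   28   32   30
   28   33   31   26   33   30   28   31   28   32   38   82   73    0]
  0.003 0.009 1664 (array([ 0.3713, -0.1187]), 0.1419) mean [ 0.3997 -0.1084  0.0053]
  0.017 0.023 202 (array([ 0.4215, -0.0813]), 0.0294) mean [ 0.4301 -0.0782  0.0207]
  0.115 0.13 193 (array([ 0.4227, -0.0812]), 0.017) mean [ 0.4254 -0.0807  0.1233]
scene press hist [ 398 3260  385  206   79   86   72   88   76   81   94  310  712  169
  255    9    0    0    0    0    0    0    0    0    0    0    0    0]
  0.004 0.03 1055 (array([ 0.5573, -0.299 ]), 0.1443) mean [ 0.587  -0.2609  0.0111]
  0.05 0.058 916 (array([ 0.5828, -0.265 ]), 0.0467) mean [ 0.5818 -0.2679  0.0554]
  0.062 0.07 345 (array([ 0.5821, -0.2665]), 0.048) mean [ 0.5838 -0.2657  0.0662]
top tamper hist [1260 2822 1379   82  131  207   15    6    5    4    3    3    9    3
    5    4    5    6    2    7    6    6    4    1   17  182   98    0]
  0.003 0.009 1967 (array([ 0.4333, -0.0883]), 0.1034) mean [ 0.4303 -0.0906  0.0058]
  0.017 0.023 280 (array([ 0.4216, -0.0822]), 0.0277) mean [ 0.4148 -0.079   0.0203]
  0.115 0.13 297 (array([ 0.4217, -0.0822]), 0.0162) mean [ 0.4211 -0.0822  0.1239]
top press hist [1006 2315  451  195   27   40   45   34   43   43   67  781  798  135
  286    9    0    0    0    0    0    0    0    0    0    0    0    0]
  0.004 0.03 906 (array([ 0.5905, -0.272 ]), 0.1063) mean [ 0.5684 -0.2543  0.0098]
  0.05 0.058 1465 (array([ 0.5813, -0.2652]), 0.0453) mean [ 0.5829 -0.2666  0.0548]
  0.062 0.07 386 (array([ 0.5826, -0.2669]), 0.0469) mean [ 0.5819 -0.2667  0.0664]
```

View pics/crop.png

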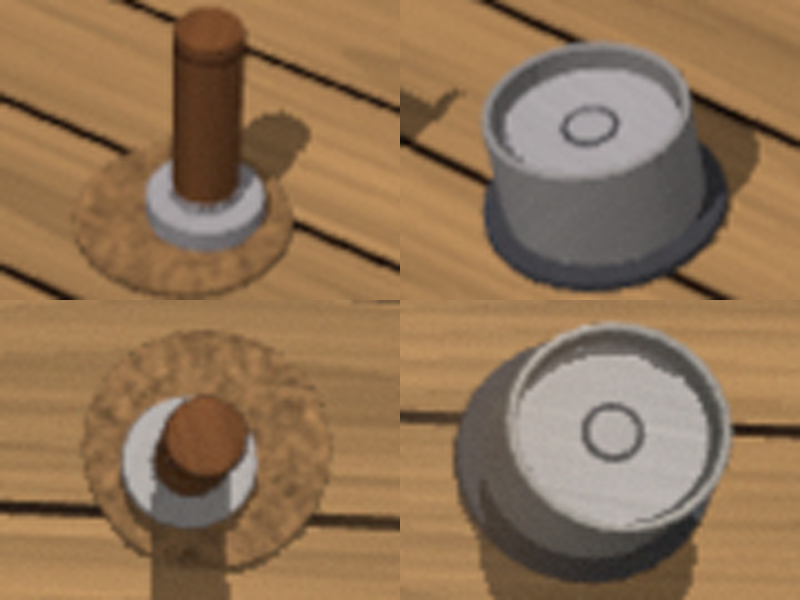

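The crops give handle tops at scene (332.3,172.5) / top (356.7,312.0), mat centres at (326.4,216.8) / (357.6,315.2), and press rings at (209.8,209.4) / (457.9,231.8). Next I'll triangulate these, then approach and grasp.

```bash
cat >> h.py <<'E'
def down(yaw): # tool y axis direction half-angle
    return np.pi*np.array([np.cos(yaw/2),np.sin(yaw/2),0])
E
python3 - <<'E'
from h import *
s,t=camera_params("scene"),camera_params("top")
for n,a,b in(("handle",(332.3,172.5),(356.7,312)),("mat",(326.4,216.8),(357.6,315.2)),("ring",(209.8,209.4),(457.9,231.8))):
    print(n,tri((s,a),(t,b)))
W=cloud(np.load("top0.npy"),t); im=cv2.imread("pics/top0.png")
H=np.array([.4218,-.0818]);best=None
for k in range(8):
    R=down(k*np.pi/4)
    q=[solver.solve_ik([*p],R) for p in((*H,.072),(*H,.2),(.582,-.2665,.2))]
    print(k,R.round(2),[None if x is None else np.round(x,2) for x in q])
E
```

```text
handle (array([ 0.42134567, -0.08217618,  0.12041072]), [np.float64(8.068238590225248e-05), np.float64(8.068238590230143e-05)])
mat (array([ 4.27781797e-01, -9.09525973e-02,  6.07265024e-05]), [np.float64(0.00079444039612744), np.float64(0.0007944403961274764)])
ring (array([ 0.58256978, -0.2671796 ,  0.05424934]), [np.float64(0.00044581909660734254), np.float64(0.000445819096607308)])
0 [3.14 0.   0.  ] [array([-0.19,  0.11, -0.64,  0.82,  0.  ,  2.95]), array([-0.19, -0.  , -0.44,  1.13,  0.  ,  2.95]), array([-0.43,  0.39,  0.04,  1.22,  0.  ,  2.71])]
1 [2.9 1.2 0. ] [array([-0.19,  0.11, -0.64,  0.82,  0.  ,  2.16]), array([-0.19, -0.  , -0.44,  1.13,  0.  ,  2.16]), array([-0.43,  0.39,  0.04,  1.22,  0.  ,  1.93])]
2 [2.22 2.22 0.  ] [array([-0.19,  0.11, -0.64,  0.82,  0.  ,  1.38]), array([-0.19, -0.  , -0.44,  1.13,  0.  ,  1.38]), array([-0.43,  0.39,  0.04,  1.22,  0.  ,  1.14])]
3 [1.2 2.9 0. ] [array([-0.19,  0.11, -0.64,  0.82,  0.  ,  0.59]), array([-0.19, -0.  , -0.44,  1.13,  0.  ,  0.59]), array([-0.43,  0.39,  0.04,  1.22,  0.  ,  0.36])]
4 [0.   3.14 0.  ] [array([-0.19,  0.11, -0.64,  0.82,  0.  , -0.19]), array([-0.19, -0.  , -0.44,  1.13,  0.  , -0.19]), array([-0.43,  0.39,  0.04,  1.22,  0.  , -0.43])]
5 [-1.2  2.9  0. ] [array([-0.19,  0.11, -0.64,  0.82,  0.  , -0.98]), array([-0.19, -0.  , -0.44,  1.13,  0.  , -0.98]), array([-0.43,  0.39,  0.04,  1.22,  0.  , -1.21])]
6 [-2.22  2.22  0.  ] [array([-0.19,  0.11, -0.64,  0.82,  0.  , -1.76]), array([-0.19, -0.  , -0.44,  1.13,  0.  , -1.76]), array([-0.43,  0.39,  0.04,  1.22,  0.  , -2.  ])]
7 [-2.9  1.2  0. ] [array([-0.19,  0.11, -0.64,  0.82,  0.  , -2.55]), array([-0.19, -0.  , -0.44,  1.13,  0.  , -2.55]), array([-0.43,  0.39,  0.04,  1.22,  0.  , -2.79])]
```

```bash
python3 - <<'E'
from h import *
H=np.array([.4215,-.0821]); R=down(np.pi/2)
arm.goto([*H,.2],R)
arm.move_straight([*H,.072],vel=.1)
s=monitor.read_state(); print(s["t"],s["position"],s["wrist_force"])
jaws.command_gripper(0.0,60)
s=monitor.read_state(); print(s["t"],s["position"],s["wrist_force"],s["gripper_width"],s["gripper_force"])
arm.move_straight([*H,.105],vel=.1)
s=monitor.read_state(); print(s["t"],s["position"],s["wrist_force"],s["gripper_width"])
a,da=camera("scene");b,db=camera("top");np.savez("g.npz",da=da,db=db)
c=lambda im,u,v: cv2.resize(im[v-50:v+50,u-65:u+65],(400,300),interpolation=cv2.INTER_CUBIC)
cv2.imwrite("pics/grasp.png",np.hstack([c(a,330,190),c(b,356,315)]))
E
```

```text
4.0083 [ 0.42202653 -0.08222297  0.07252602] [ 0.41010091 -0.58912023 -0.08103547]
4.5583 [ 0.42163499 -0.08216022  0.0723937 ] [-1.13964221  0.04000976  5.69515726] 0.3570242057355701 59.104814529418945
5.0417 [ 0.4215276  -0.08209947  0.10478897] [-0.43941234 -0.1726283  -2.06852987] 0.3573225170033678
```

View pics/grasp.png

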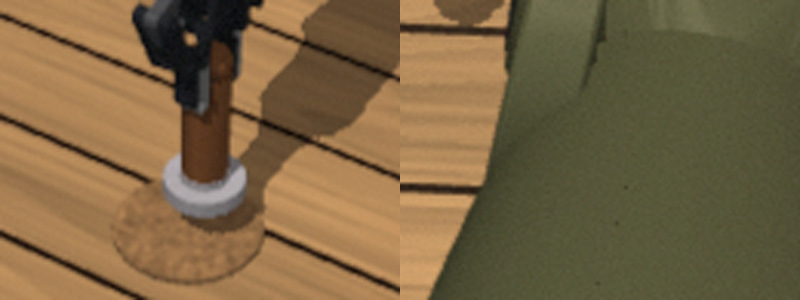

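The tamper hangs upright in the gripper with its foot (205,185 in the left half) clear of the mat. Next is the press.

```bash
python3 - <<'E'
from h import *
X,Y=.5825,-.267
arm.move_straight([.4215,-.0821,.165],vel=.12)
arm.move_straight([X,Y,.165],vel=.15)
arm.dwell(.2); s=monitor.read_state(); f0=s["wrist_force"]; print(s["t"],f0)
arm.move_straight([X,Y,.125],vel=.08)
for z in [.115,.106,.102,*np.arange(.101,.088,-.001)]:
    arm.move_straight([X,Y,z],vel=.03)
    s=monitor.read_state(); f=s["wrist_force"]-f0; print(round(s["t"],2),round(z,4),s["position"].round(4),f.round(1),s["torque"].round(2))
    if f[2]>22: break
arm.dwell(1.3)
s=monitor.read_state(); print(s["t"],s["position"],s["wrist_force"]-f0,s["gripper_width"])
a,_=camera("scene"); cv2.imwrite("pics/press.png",cv2.resize(a[120:270,120:320],(800,600)))
E
```

```text
7.775 [-0.50705566 -0.08005717 -1.15492397]
8.91 0.115 [ 0.5834 -0.2674  0.1158] [2.8 0.1 4. ] [-0.24 -0.58  0.02]
9.36 0.106 [ 0.5832 -0.2673  0.1063] [ 3.8 -0.9  6.6] [-0.31 -0.82 -0.01]
9.64 0.102 [ 0.5832 -0.2673  0.1025] [ 3.  -2.6  7.2] [-0.31 -0.75 -0.02]
9.89 0.101 [ 0.5832 -0.2673  0.1017] [ 2.3 -0.1  8. ] [-0.27 -0.68 -0.  ]
10.14 0.1 [ 0.5832 -0.2673  0.1007] [ 3.2 -0.9  7.7] [-0.31 -0.72 -0.02]
10.39 0.099 [ 0.5833 -0.2674  0.1004] [ 2.3 -0.8 10.7] [-0.19 -0.4  -0.02]
10.64 0.098 [ 0.5834 -0.2675  0.1003] [ 0.4 -0.1 16.8] [ 0.03  0.06 -0.01]
10.89 0.097 [ 0.5836 -0.2676  0.1002] [-0.6  0.7 23.5] [ 0.19  0.58 -0.06]
12.1917 [ 0.58357137 -0.26764951  0.10026922] [-0.99942323  0.66169236 22.68054555] 0.3568994894161527
```

View pics/press.png

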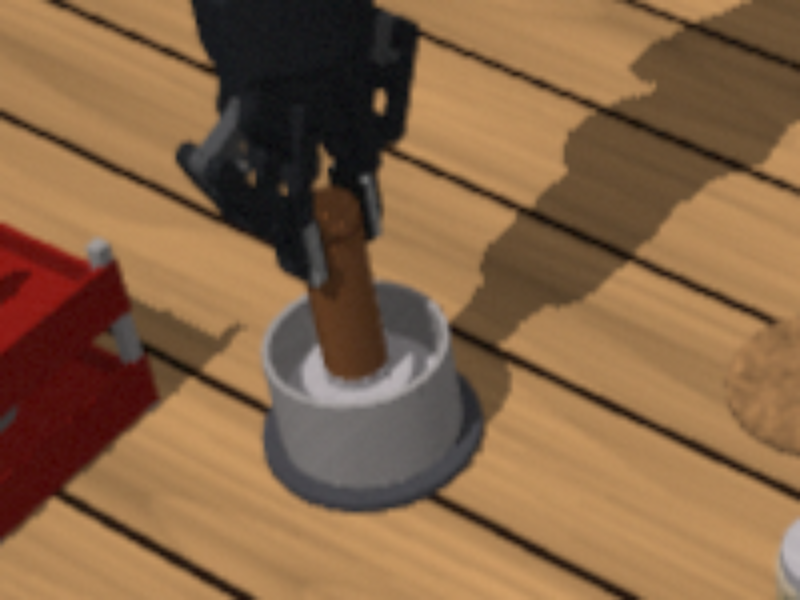

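The foot is flat on the plate inside the cup (355,375). The stop is reached: z holds at 0.1002 while force climbs to 23 N, and it was held for over 1 s. Next I'll raise it and return to the mat.

```bash
python3 - <<'E'
from h import *
X,Y=.5825,-.267
t=camera_params("top");E=t["extrinsics"];r=E[:3,:3].T@np.array([(357.6-t["cx"])/t["fx"],(315.2-t["cy"])/t["fy"],1]);c=-E[:3,:3].T@E[:3,3]
M=(c+r*(.006-c[2])/r[2])[:2]; print("mat",M)
arm.move_straight([X,Y,.125],vel=.04)
arm.move_straight([X,Y,.165],vel=.1)
arm.move_straight([*M,.165],vel=.15)
arm.move_straight([*M,.085],vel=.1)
arm.dwell(.2); s=monitor.read_state(); f0=s["wrist_force"]; print(s["t"],f0,s["position"])
a,_=camera("scene"); cv2.imwrite("pics/back.png",cv2.resize(a[130:280,160:360],(800,600)))
E
```

```text
mat [ 0.4275386  -0.09127816]
16.5 [-0.17572446 -0.22644928 -2.65811521] [ 0.42811901 -0.09140785  0.0856096 ]
```

View pics/back.png

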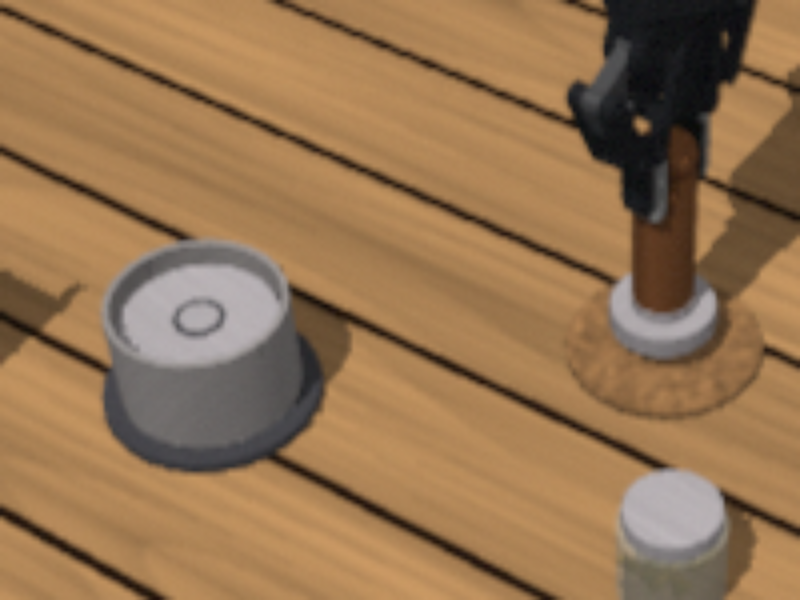

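The plate has sprung back up (ring at (198,318)). The tamper is over the mat, with its foot at (663,315), and upright. Next I'll set it down by force and release.

```bash
python3 - <<'E'
from h import *
s=monitor.read_state(); f0=s["wrist_force"]; M=[.4275,-.0913]
for z in [.075,*np.arange(.0735,.068,-.0007)]:
    arm.move_straight([*M,z],vel=.03)
    s=monitor.read_state(); f=s["wrist_force"]-f0; print(round(z,4),s["position"].round(4),f.round(1))
    if f[2]>4: break
jaws.command_gripper(1.0)
s=monitor.read_state(); p=s["position"]; print(s["t"],s["gripper_width"],s["wrist_force"])
arm.move_straight([p[0],p[1],.2],vel=.1)
arm.movej([.6,*monitor.read_state()["joints"][1:]])
arm.dwell(.5)
a,_=camera("scene");b,d=camera("top")
c=lambda im,u,v: cv2.resize(im[v-50:v+50,u-65:u+65],(400,300),interpolation=cv2.INTER_CUBIC)
cv2.imwrite("pics/end.png",np.hstack([c(a,330,200),c(b,356,315)]))
P=cloud(d,camera_params("top"))[280:350,311:401].reshape(-1,3);z=P[:,2]
for l,h in((.017,.024),(.115,.13)): Q=P[(z>l)&(z<h)]; print(circ(Q),len(Q),np.median(Q[:,2]))
print(monitor.read_state()["t"])
E
```

```text
0.075 [ 0.4272 -0.0912  0.0747] [-0.1 -0.3 -0.1]
0.0735 [ 0.4275 -0.0913  0.0735] [ 0.4  0.5 -0.9]
0.0728 [ 0.4274 -0.0913  0.0728] [-0.7  0.5 -0.6]
0.0721 [ 0.4277 -0.0914  0.0724] [-0.7 -0.4  4. ]
0.0714 [ 0.4278 -0.0914  0.0724] [-3.8  1.4 11.9]
18.6167 0.9972630840005348 [ 0.1939726   0.60238818 -0.3080305 ]
(array([ 0.4283, -0.0921]), 0.0278) 316 0.02070589272485389
(array([ 0.4278, -0.0918]), 0.0161) 299 0.12428066617915712
21.95
```

View pics/end.png

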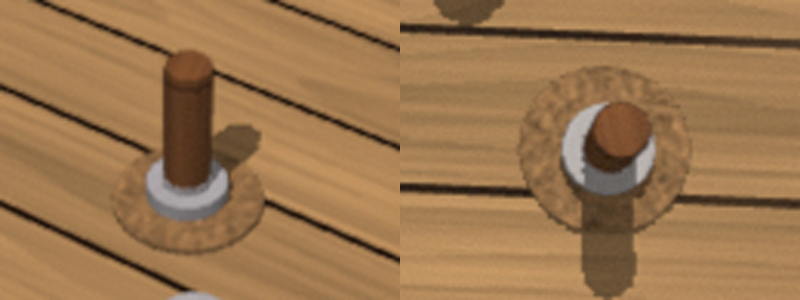

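The tamper stands upright with its whole foot inside the mat (foot at (608,148), mat at (605,150)), and the arm is clear.

```bash
python3 -c "
from bench import order
print(order.sign_off())"
```

```text
the job is handed in; nothing more can be done
None
```

The plate was pressed fully home (about 23 N at the stop) and held for 1.3 s, it sprang back up, the tamper stands upright with its whole foot on the cork mat, and I handed the job in at about 22 s.

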